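Take the squeeze-tab cap off the treat dispenser

ROBOT

A 6-joint arm with a two-finger parallel gripper is mounted at the origin on the work surface. World frame = base frame: x ahead of the robot, y to its left, z up, the work surface at z = 0. Lengths are in m, angles in rad, forces in N, time in s.
With the tool pointing down it reaches from about 0.375 to 0.9 m from the base axis. Payload 3.1 kg.
Tool frame: the origin (TCP) lies at the very end of the fingers, on their centre line; the grasp point (between the pads) lies 19 mm behind it (manip.grasp_offset is the distance from the TCP to the grasp point, in m); y points along the fingers, z is the direction in which the jaws open and shut, and the axes are right-handed (so a half turn about y gives the same grasp; the last joint's range is limited). The gripper opens to 85 mm and grips with 20 to 120 N. Pads are 22 mm wide; open, the fingers measure 114 mm over their backs; the gripper's body (76 mm by 85 mm) begins 54 mm behind the grasp point. The pads swing forward as they close: fully open they stand 13 mm farther back than shut.
Start: joints at [-1.448, 0.527, 1.433, -0, 1.181, -0.178], TCP at [0.185, -0.597, 0.199] pointing down, gripper open.
Joint ranges: [-3.08, 3.08], [-0.75, 2.2], [0.22, 2.44], [-1.43, 4.57], [0, 2.65], [-2.85, 2.85]. Speed limits (rad/s): [2.79, 2.79, 3.14, 3.14, 3.14, 3.14].

INTERFACE

Orientations are given as a unit quaternion [x, y, z, w].
In Python, from station import manip gives the robot as it stands.
- The arm moves only by the tool apply_moves, never from a script. Its argument "motion" is a list of rows, each a list of 5 numbers: the finger opening in mm, from 0 to 85.4, then the shift along the tool's x, y, z in units of 30 mm (1.0 is 30 mm), then the turn about the tool's y in units of 10 degrees (1.0 is 10 degrees). In form: [[fingers, x, y, z, twist], ...]. A call has 1 to 12 rows; each row is the pose to reach, as a shift and turn from the pose commanded when the call began, along the tool's axes at that moment; what a row does not reach only later rows make up. A row lasts 1/8 s, in which the tool goes at most 62.5 mm and 10.7 degrees, less where a joint would pass 70% of its speed; a pose out of reach is approached as far as the arm can. A call with a gripper value outside its range is refused whole. The fingers move at their own pace and stop on an object; "squeeze" is the grip in N (left out, the last holds). Time passes only in rows, so rows that repeat a pose let the fingers close. It gives the time, the measured TCP pose, the force and the opening at its end, in the units of the state.
- manip.sense(): the state, without advancing time (a new reading comes with each control period).
- manip.snapshot(name): name is "side" or "top"; returns the picture (400x640x3 uint8, red, green, blue); there is no depth.
- manip.get_calibration(name): a dict with "intrinsics" (3x3 intrinsics, pixels), "extrinsics" (4x4, takes a point from camera to world coordinates). Camera axes: x right, y up, looking along -z (the intrinsics and any distortion apply to the point x, -y, -z); pixel columns grow to the right and rows downward; lengths in m; the calibration is good to about 2 mm. A picture is of the moment at which its call begins. get_calibration takes no time and is no camera call.
- manip.sign_off(): hands the job in, once; it reports no verdict.
The state is a dict: "t": time; "q": joint angles; "qd": joint speeds; "tau": joint torques, N m; "tcp_pos": TCP position; "tool_rot": TCP orientation; "force": force on the tool from outside, world axes, zero at the start; "ft_torque": the same for the moment, N m; "finger_gap": opening from 0.0 (shut) to 1.0 (fully open).
Only numpy, scipy, OpenCV 4.12 (cv2) and the standard library are available. Lean on these libraries where they do the work, as an engineer would, in place of code of your own. Each camera call takes 0.05 s, during which the arm holds its last target.

TASK

Open the green treat dispenser for refilling: pinch the two dark blue tabs of its white cap inward and, keeping them pinched, turn the cap anticlockwise (seen from above) about 60 degrees while it is still down on its neck. Then lift the cap straight off and set it down by hand, upright, in the middle of the white ceramic tile, and let go.

Things in the scene. Friction and masses are not known exactly. Their poses are not given: they have to be found in the camera images.
- cap_mid (a point): Point to grasp: on the axis of the loose 70 g white cap (48 mm across), half-way up its two dark blue upright tabs, which stand at the cap's own +x and -x (z up). Free tabs: 64 mm over the outer faces, pinched 48. Tab faces 26 mm wide, 30 mm high, centred on this height. Cap underside 31 mm below. Anticlockwise from above unscrews; it lifts straight off once turned 35 to 110 degrees.
- neck (a point): Centre of the top of the neck (26 mm across, 25 mm high) on the fixed green dispenser, 100 x 110 mm, flat top 115 mm above the rack with 6.5 mm posts round the tabs' feet. z up, tray and press button at its -x side. The cap starts locked here, axes as the cap's, cap_mid 7 mm above this point; raise it 35 mm or more before moving sideways.
- tile_top (a point): Centre of the top face of the fixed white ceramic perch tile, 130 x 130 mm, 12 mm thick, with a thin blue border line, lying flat on the rack. With the cap standing upright on the tile, cap_mid is 31 mm above this face.
- tab_a (a joint): How far the tab on the cap's own +x side is pinched straight inward, in m: 0 free, 0.008 fully in; spring 1.5 N at first, 7 N fully in. With both tabs in 4 mm or more the cap turns freely, but only anticlockwise (clockwise is always blocked).
- tab_b (a joint): The same for the tab on the cap's own -x side.
Things that resemble listed ones, but are neither listed nor needed, are in the scene too. Leave any orange look-alike of the part that bears cap_mid alone.

How it is judged:
On the way, in this order (a step that is already met when the one before it is completed fails the run):
1. with both tabs pinched in (1.5 mm or more each) the cap has been turned 30 degrees or more while still down on the neck (value of joint each of tab_a, tab_b above 0.0015 m and angle between the x axis of cap_mid and the x axis of neck, either way round above 0.52 rad and horizontal distance between cap_mid and neck below 0.006 m and z of cap_mid in the frame of neck below 0.014 m), for 0.1 s.
2. the cap is set down on the tile by hand: upright, its underside within 8 mm of the tile, the gripper still around it (horizontal distance between cap_mid and tile_top below 0.035 m and z of cap_mid in the frame of tile_top below 0.039 m and angle between cap_mid's own z axis and vertical below 0.2 rad and distance between the grasp point and cap_mid below 0.045 m), for 0.05 s.
At the end, for the whole second after the job is handed in: The cap stands upright (within 8 degrees) on the ceramic tile, resting on it (height within 4 mm), its axis within 35 mm of the tile's centre, tabs sprung back out, let go (horizontal distance between cap_mid and tile_top below 0.035 m and z of cap_mid in the frame of tile_top between 0.027 and 0.035 m and angle between cap_mid's own z axis and vertical below 0.15 rad and value of joint each of tab_a, tab_b below 0.0015 m); the robot touches nothing.
It also fails if it takes over 38 s, if anything falls off the work surface, if the arm or the gripper's body presses on something with over 40 N, if the wrist force passes 120 N, or if a joint passes its speed limit or range.

## Working session

There is one attempt and no reset: what is moved stays moved. The work goes in short steps, Python scripts to look and compute and a tool call to move; the robot and the scene stay as the last step left them, time stands still between calls to the robot, and variables do not carry over. Pictures are saved under pics/ and viewed, and the job is handed in when it is done.

Besides the shell and the picture viewer there is one more tool, called after ">>>" as name([rows], argument=value, ...), one row to a line, values as JSON. apply_moves: Moves the arm, as the interface text tells. Its arguments: {"type":"object","properties":{"motion":{"type":"array"},"squeeze":{"type":"number"}},"required":["motion"]}

```bash
ls; mkdir -p pics; python3 - <<'E'
from station import manip
import cv2,numpy as np
for n in ("side","top"):
    im=manip.snapshot(n); cv2.imwrite(f"pics/{n}0.png",im[...,::-1])
    c=manip.get_calibration(n); print(n,{k:np.round(v,4).tolist() if not isinstance(v,str) else v for k,v in c.items()})
print(manip.sense()); print(manip.grasp_offset)
E
```

```text
pics
side {'intrinsics': [[448.9352, 0.0, 326.7672], [0.0, 448.9352, 196.2062], [0.0, 0.0, 1.0]], 'extrinsics': [[-0.9836, 0.0705, -0.1661, 0.3831], [-0.1787, -0.5099, 0.8415, 0.6279], [-0.0254, 0.8574, 0.5141, 0.54], [0.0, 0.0, 0.0, 1.0]]}
top {'intrinsics': [[362.2641, 0.0, 317.7883], [0.0, 362.2641, 198.4894], [0.0, 0.0, 1.0]], 'extrinsics': [[-0.0064, 0.9949, -0.1005, 0.4679], [-0.9997, -0.0039, 0.0251, -0.0481], [0.0245, 0.1006, 0.9946, 0.903], [0.0, 0.0, 0.0, 1.0]]}
{'t': 0.1, 'q': array([-1.44851557e+00,  5.28344952e-01,  1.43377190e+00,  2.69731041e-05,
        1.18143004e+00, -1.78477294e-01]), 'qd': array([-0.00057631, -0.00229768, -0.00370097,  0.00027239,  0.00022594,
        0.00139555]), 'tau': array([ 8.70730328e-04, -4.43301916e+01, -1.78586662e+01, -1.68624670e-04,
        3.83797305e-03, -7.96016053e-06]), 'tcp_pos': array([ 0.18511441, -0.59621405,  0.19814963]), 'tool_rot': array([-0.10590185,  0.69981725, -0.69843643,  0.1059583 ]), 'force': array([ 0.30072625,  0.4931483 , -1.8362667 ]), 'ft_torque': array([-0.01913663, -0.03110749,  0.02459219]), 'finger_gap': 0.9997156191743741}
0.0187
```

View pics/side0.png

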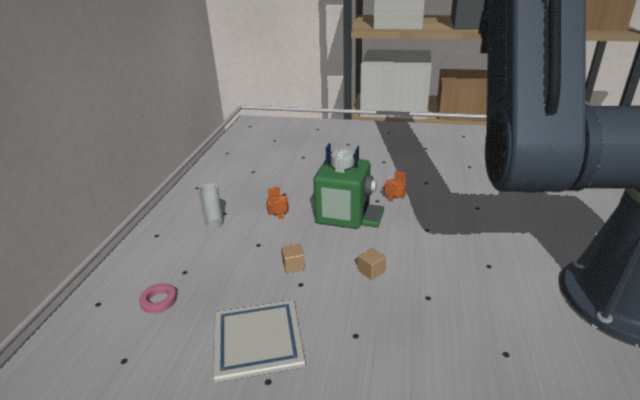

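View pics/top0.png

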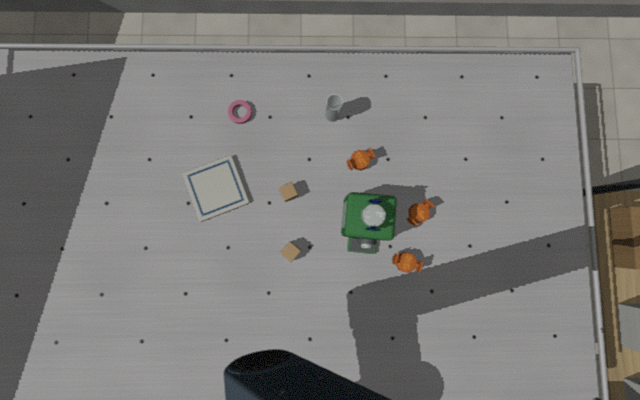

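The side view shows the green dispenser at about (343,190), with the white cap at (343,158) and its blue tabs at (328,153) and (357,155). The tile is at (258,338). In the top view the cap is at (373,215), the tray is below it on the robot's side, and the tile is at (216,188). Next I'll zoom in and measure.

```bash
python3 - <<'E'
import cv2
a=cv2.imread("pics/side0.png")[130:240,290:410]; b=cv2.imread("pics/top0.png")[175:265,325:445]
cv2.imwrite("pics/sz.png",cv2.resize(a,None,fx=6,fy=5.4,interpolation=cv2.INTER_CUBIC)[:594]);cv2.imwrite("pics/tz.png",cv2.resize(b,None,fx=6,fy=6,interpolation=cv2.INTER_CUBIC))
E
```

```text
(no output)
```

View pics/sz.png

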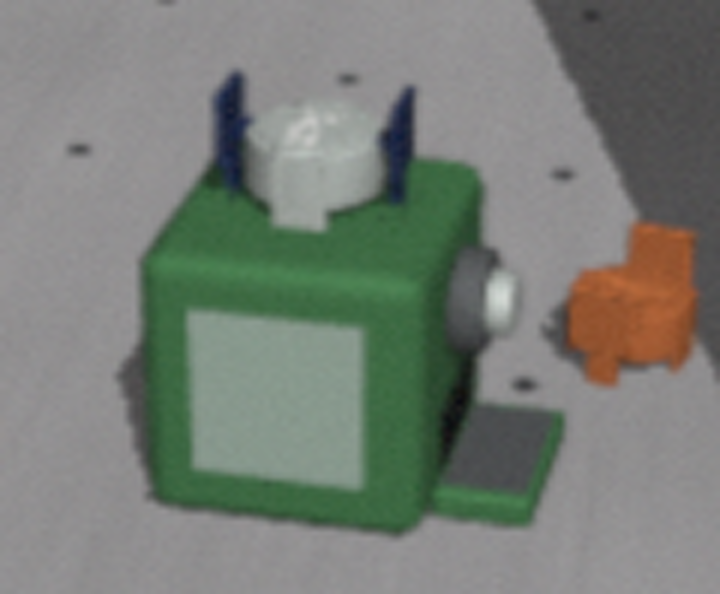

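View pics/tz.png

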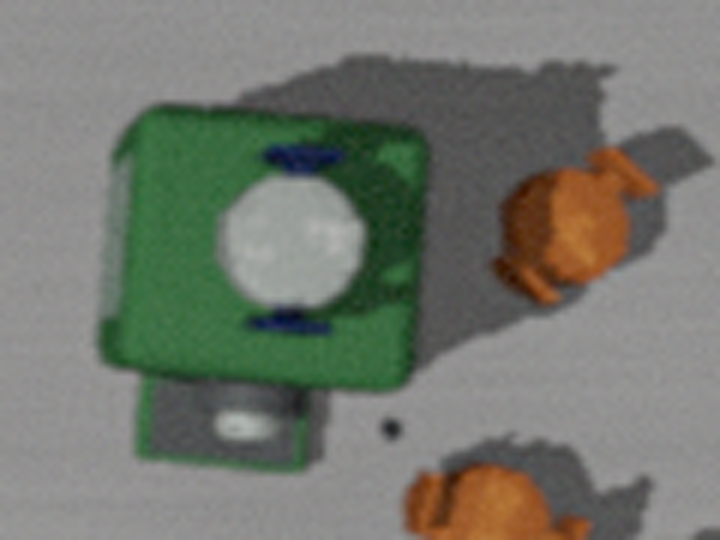

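```bash
cat > h.py <<'E'
import cv2,numpy as np
from station import manip
C={n:manip.get_calibration(n) for n in("side","top")}
def ray(n,uv):
    K=np.array(C[n]["intrinsics"]);E=np.array(C[n]["extrinsics"])
    p=np.linalg.inv(K)@[uv[0],uv[1],1]; d=E[:3,:3]@[p[0],-p[1],-p[2]]
    return E[:3,3],d/np.linalg.norm(d)
def onz(n,uv,z):
    o,d=ray(n,uv);return o+d*(z-o[2])/d[2]
def tri(a,b):
    o1,d1=ray("side",a);o2,d2=ray("top",b)
    t=np.linalg.lstsq(np.c_[d1,-d2],o2-o1,rcond=None)[0]
    p,q=o1+d1*t[0],o2+d2*t[1];return (p+q)/2,np.linalg.norm(p-q)
def proj(n,P):
    K=np.array(C[n]["intrinsics"]);E=np.array(C[n]["extrinsics"])
    p=E[:3,:3].T@(np.array(P)-E[:3,3]);p=K@[p[0],-p[1],-p[2]];return p[:2]/p[2]
def comps(m,amin):
    k,l,s,c=cv2.connectedComponentsWithStats(m.astype(np.uint8))
    return [(c[i].round(2),s[i].tolist(),l==i) for i in range(1,k) if s[i][4]>=amin]
E
python3 - <<'E'
from h import *
roi={"side":(130,240,290,410),"top":(175,265,325,445)}
troi={"side":(290,390,200,315),"top":(145,230,170,260)}
for n in("side","top"):
    im=cv2.imread(f"pics/{n}0.png");hsv=cv2.cvtColor(im,cv2.COLOR_BGR2HSV)
    H,S,V=[hsv[...,i].astype(int) for i in range(3)]
    R=np.zeros(H.shape,bool);r=roi[n];R[r[0]:r[1],r[2]:r[3]]=1
    b=R&(H>105)&(H<130)&(S>110)
    for c,s,_ in comps(b,8):print(n,"blue",c,s)
    g=R&(H>50)&(H<80)&(S>110)
    for c,s,m in comps(g,100):print(n,"green",c,s)
    w=R&(V>130)&(S<40)
    if n=="top":
        w=R&(S<35)&(V>130);
        for c,s,_ in comps(w,100):print("white",c,s)
    T=np.zeros(H.shape,bool);r=troi[n];T[r[0]:r[1],r[2]:r[3]]=1
    tb=T&(H>95)&(H<125)&(S>70)
    for c,s,m in comps(tb,30):
        cs,_=cv2.findContours(m.astype(np.uint8),0,2)
        rc=cv2.approxPolyDP(cs[0],8,True)[:,0]
        print(n,"tile border",c,s,rc.tolist())
E
```

```text
side blue [328.09 154.38] [327, 145, 4, 19, 47]
side blue [356.   157.11] [355, 149, 3, 18, 38]
side tile border [254.56 340.94] [221, 305, 76, 65, 480] [[288, 305], [222, 315], [221, 369], [296, 356]]
top blue [375.3  201.03] [370, 200, 12, 4, 33]
top blue [372.27 228.32] [368, 227, 11, 3, 22]
top green [368.03 216.77] [342, 193, 54, 47, 1324]
white [382.06 219.88] [325, 175, 120, 90, 5470]
white [373.07 214.89] [362, 205, 23, 21, 383]
top tile border [207.32 169.48] [188, 161, 44, 24, 66] [[228, 161], [188, 175], [191, 184], [191, 174], [225, 161], [231, 169]]
top tile border [220.72 207.28] [201, 198, 42, 17, 53] [[242, 198], [201, 212]]
```

```bash
python3 - <<'E'
from h import *
f=lambda p:np.round(p,4)
print("side tabs z147",f(onz("side",(328.1,154.4),.147)),f(onz("side",(356,157.1),.147)))
print("top tabs z160",f(onz("top",(375.3,201),.161)),f(onz("top",(372.27,228.3),.161)))
print("tri tabs",tri((329.3,146),(375.3,200.8)),tri((357.5,150),(372.3,228.4)))
print("cap white top z~156?",[f(onz("top",(373.1,214.9),z)) for z in(.147,.155)])
print("tile border side z12",q:=f([onz("side",p,.012) for p in((288,305),(222,315),(221,369),(296,356))]),q.mean(0))
im=cv2.imread("pics/top0.png")[150:228,175:255]
cv2.imwrite("pics/tt.png",cv2.resize(im,None,fx=7,fy=7,interpolation=cv2.INTER_CUBIC))
im=cv2.imread("pics/side0.png")[290:390,200:315]
cv2.imwrite("pics/ts.png",cv2.resize(im,None,fx=5,fy=5,interpolation=cv2.INTER_CUBIC))
E
```

```text
side tabs z147 [ 0.5367 -0.177   0.147 ] [ 0.4795 -0.1719  0.147 ]
top tabs z160 [ 0.5372 -0.1856  0.161 ] [ 0.481  -0.1781  0.161 ]
tri tabs (array([ 0.53649674, -0.18562991,  0.16163943]), np.float64(0.002116855765149896)) (array([ 0.47915728, -0.17863638,  0.15934939]), np.float64(0.0033842703085336704))
cap white top z~156? [array([ 0.5093, -0.1829,  0.147 ]), array([ 0.5088, -0.1815,  0.155 ])]
tile border side z12 [[0.5547 0.1125 0.012 ]
 [0.6539 0.1503 0.012 ]
 [0.6166 0.2479 0.012 ]
 [0.5177 0.2095 0.012 ]] [0.585725 0.18005  0.012   ]
```

View pics/tt.png

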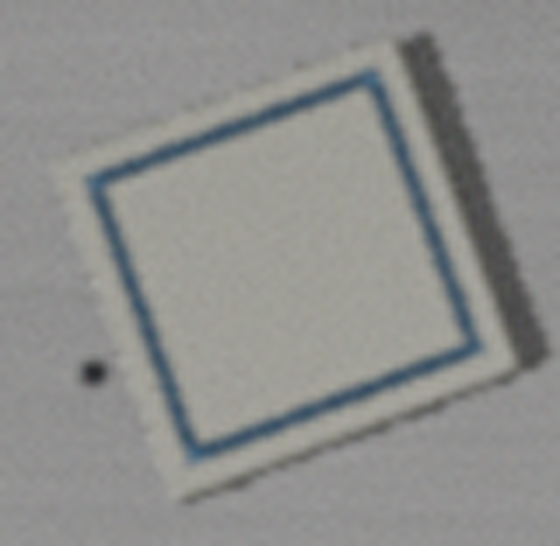

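View pics/ts.png

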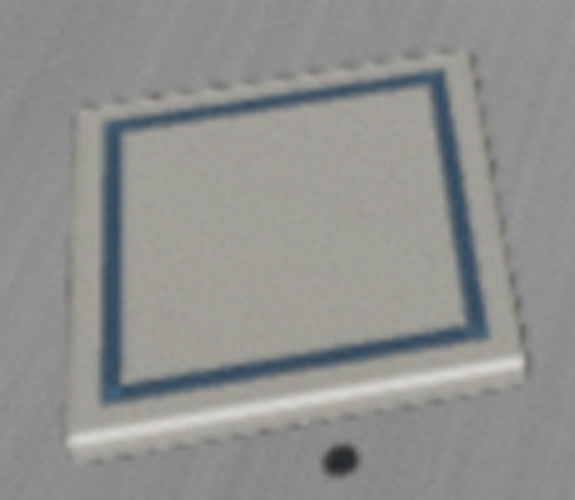

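```bash
cat >> h.py <<'E'
from scipy.spatial.transform import Rotation as Ro
def rel(target,yaw=None):
    s=manip.sense();R=Ro.from_quat(s["tool_rot"]).as_matrix();p=s["tcp_pos"]
    print("tcp",p.round(4),"F",s["force"].round(1),"gap",round(s["finger_gap"],3),"t",s["t"],"q",s["q"].round(2))
    print("toolx",R[:,0].round(3),"y",R[:,1].round(3),"z",R[:,2].round(3),"yawz",np.degrees(np.arctan2(R[1,2],R[0,2])).round(2))
    print("shift units",(R.T@(np.array(target)-p)/.03).round(3))
    if yaw is not None:
        y=np.degrees(np.arctan2(R[1,2],R[0,2]));d=(yaw-y+90)%180-90;print("twist units",-d/10)
E
python3 -c "
from h import *
rel([.5085,-.182,.25],-6.5)
tq=[.5857,.18,.012]
print(proj('top',tq),proj('top',[.5085,-.182,.147]),proj('side',[.5085,-.182,.147]))
C=[(228,160),(188,175)]
for p in((375+0,0),):pass
for p in((175+375/7,150+75/7),(175+95/7,150+182/7),(175+195/7,150+455/7),(175+478/7,150+348/7)):print(onz('top',p,.012))
"
```

```text
tcp [ 0.1851 -0.5962  0.1981] F [ 0.3  0.5 -1.8] gap 1.0 t 0.1 q [-1.45  0.53  1.43  0.    1.18 -0.18]
toolx [-0.955 -0.296 -0.   ] y [-0.     0.002 -1.   ] z [ 0.296 -0.955 -0.002] yawz -72.77
shift units [-14.386  -1.704  -9.997]
twist units -6.626840040985726
[216.0452555  187.66563884] [372.68306014 215.26023118] [342.30756919 154.09540779]
[0.65309969 0.15055543 0.012     ]
[0.6149242 0.2479504 0.012    ]
[0.51848819 0.21053829 0.012     ]
[0.55561199 0.11279487 0.012     ]
```

>>> apply_moves([
  [85, -0.6, -0.9, -0.4, -0.3],
  [85, -2, -1.7, -1.4, -1],
  [85, -3.4, -1.7, -2.4, -1.7],
  [85, -4.8, -1.7, -3.4, -2.4],
  [85, -6.2, -1.7, -4.4, -3.1],
  [85, -7.6, -1.7, -5.3, -3.8],
  [85, -9, -1.7, -6.3, -4.5],
  [85, -10.4, -1.7, -7.3, -5.2],
  [85, -11.8, -1.7, -8.2, -5.9],
  [85, -13.2, -1.7, -9.2, -6.4],
  [85, -14.2, -1.7, -9.85, -6.63],
  [85, -14.39, -1.7, -10.0, -6.63],
], squeeze=25)

```text
t: 1.6
tcp_pos: [0.5093, -0.1805, 0.2496]
tool_rot: [-0.472, 0.527, -0.526, 0.472]
force: [-1.2, -0.5, 0.4]
finger_gap: 0.998
```

>>> apply_moves([
  [85, 0, 0, 0, 0],
])

```text
t: 1.72
tcp_pos: [0.5082, -0.1824, 0.2497]
tool_rot: [-0.471, 0.528, -0.527, 0.471]
force: [1.0, -0.6, 0.2]
finger_gap: 0.997
```

```bash
python3 - <<'E'
from h import *
rel([.5085,-.182,.128],-6.5)
for n,r in(("side",(60,220,260,440)),("top",(150,270,310,450))):
    im=manip.snapshot(n)[...,::-1];cv2.imwrite(f"pics/{n}1.png",im);c=im[r[0]:r[1],r[2]:r[3]]
    cv2.imwrite(f"pics/{n}1z.png",cv2.resize(c,None,fx=3.7,fy=3.7,interpolation=cv2.INTER_CUBIC))
E
```

```text
tcp [ 0.5082 -0.1824  0.2497] F [ 1.  -0.6  0.2] gap 0.997 t 1.725 q [-0.55  0.35  1.58 -0.    1.2  -0.44]
toolx [-0.112 -0.994  0.   ] y [-0.001 -0.    -1.   ] z [ 0.994 -0.112 -0.001] yawz -6.43
shift units [-0.013  4.055  0.012]
twist units 0.006516589948606111
```

View pics/side1z.png

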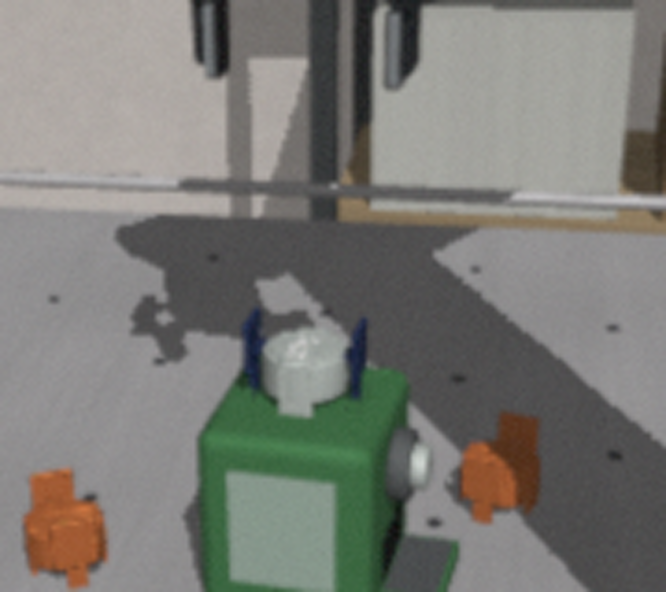

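View pics/top1.png

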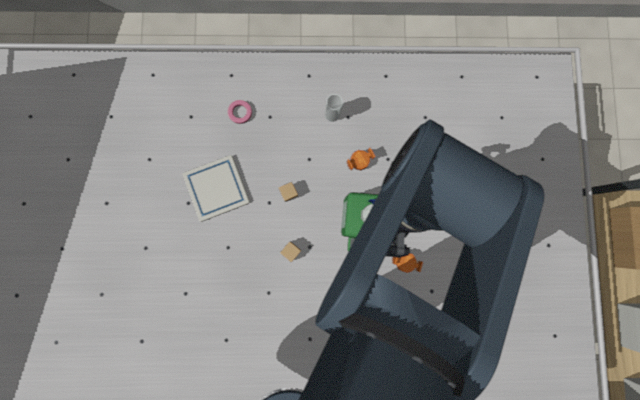

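The side view shows the open fingers at zoomed columns 208 and 395, centred over the tabs at 252 and 358. I'll go down now.

>>> apply_moves([
  [85, 0, 0.7, 0, 0],
  [85, 0, 1.8, 0, 0],
  [85, 0, 2.8, 0, 0],
  [85, 0, 3.5, 0, 0],
  [85, 0, 3.95, 0, 0],
  [85, 0, 3.95, 0, 0],
])

```text
t: 2.58
tcp_pos: [0.5078, -0.183, 0.1308]
tool_rot: [-0.471, 0.528, -0.527, 0.47]
force: [-0.6, -0.1, -0.2]
finger_gap: 0.993
```

```bash
python3 - <<'E'
from h import *
rel([.5085,-.182,.128],-6.5)
for n,r in(("side",(60,220,260,440)),):
    im=manip.snapshot(n)[...,::-1];cv2.imwrite(f"pics/{n}2.png",im);c=im[r[0]:r[1],r[2]:r[3]]
    cv2.imwrite(f"pics/{n}2z.png",cv2.resize(c,None,fx=3.7,fy=3.7,interpolation=cv2.INTER_CUBIC))
E
```

```text
tcp [ 0.5078 -0.183   0.1308] F [-0.6 -0.1 -0.2] gap 0.993 t 2.575 q [-0.55  0.51  1.71 -0.    0.92 -0.44]
toolx [-0.114 -0.993 -0.001] y [-0.002  0.001 -1.   ] z [ 0.993 -0.114 -0.002] yawz -6.55
shift units [-0.034  0.093  0.021]
twist units -0.004573717845504177
```

View pics/side2z.png

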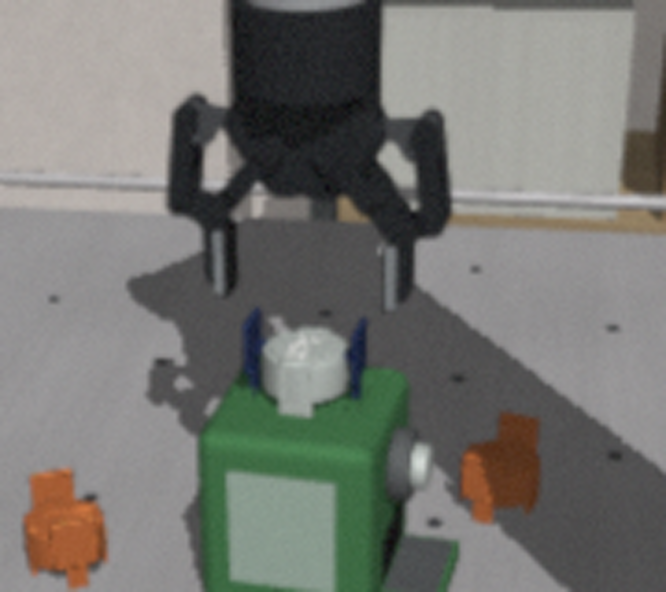

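```bash
python3 - <<'E'
from h import *
T=lambda u:((u[0]-260)*3.7,(u[1]-60)*3.7)
p=np.array([.5078,-.183,.131]);z=np.array([.993,-.114,0])
for dz in(0,.013,.02,.03,.05):
  print(dz,[np.round(T(proj("side",p+s*.0455*z+[0,0,dz]))) for s in(1,-1)])
print("tabs foot/top",[np.round(T(proj("side",np.array([.5085,-.182,h])+s*.03*z))) for h in(.132,.162) for s in(1,-1)])
E
```

```text
0 [array([227., 365.]), array([387., 383.])]
0.013 [array([227., 344.]), array([388., 361.])]
0.02 [array([226., 332.]), array([388., 349.])]
0.03 [array([226., 316.]), array([388., 332.])]
0.05 [array([225., 282.]), array([389., 298.])]
tabs foot/top [array([252., 367.]), array([358., 379.]), array([251., 317.]), array([358., 329.])]
```

```bash
python3 - <<'E'
from h import *
T=lambda u:((u[0]-260)*3.7,(u[1]-60)*3.7)
z=np.array([.993,-.114,0])
for pz in(.2497,.2627,.29):
  print(pz,[np.round(T(proj("side",np.array([.5082,-.1824,pz])+s*.05*z))) for s in(1,-1)])
im=cv2.imread("pics/side2.png")[80:190,290:400]
cv2.imwrite("pics/s2zz.png",cv2.resize(im,None,fx=5.4,fy=5.4,interpolation=cv2.INTER_LANCZOS4))
im=manip.snapshot("top")[...,::-1]; cv2.imwrite("pics/top2.png",im)
cv2.imwrite("pics/top2z.png",cv2.resize(im[150:270,310:450],None,fx=4.5,fy=4.5,interpolation=cv2.INTER_CUBIC))
E
```

```text
0.2497 [array([211., 159.]), array([399., 174.])]
0.2627 [array([210., 135.]), array([400., 149.])]
0.29 [array([208.,  83.]), array([401.,  95.])]
```

View pics/s2zz.png

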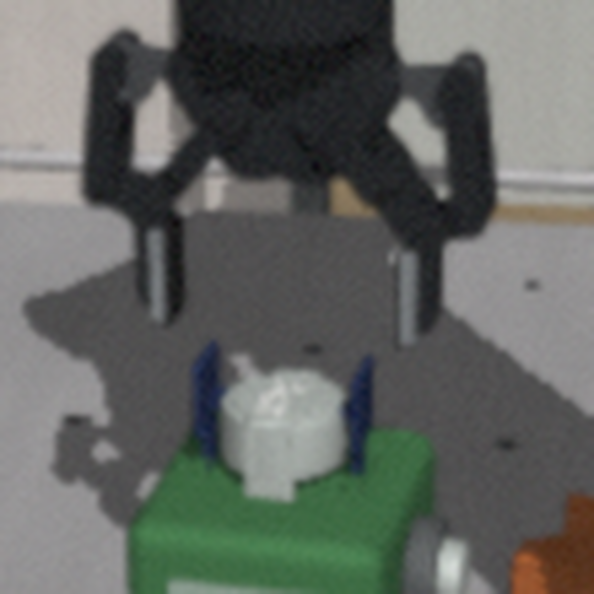

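View pics/top2z.png

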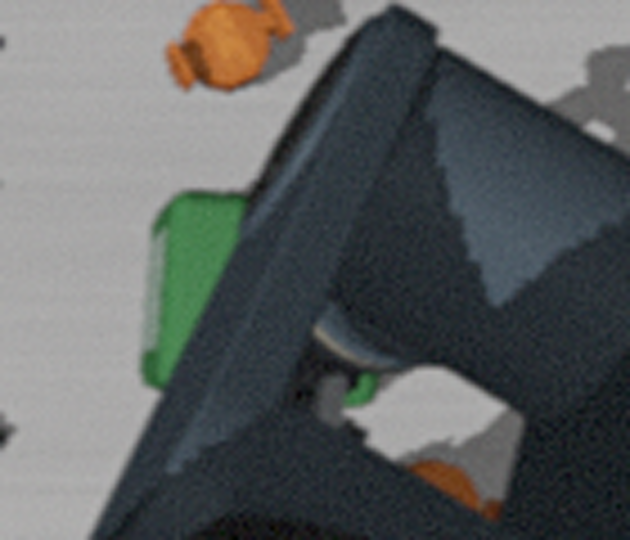

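```bash
python3 - <<'E'
from h import *
z=np.array([.993,-.114,0]);p=np.array([.5078,-.183,0])
for h in(.14,.17,.2,.23,.26):
  print(h,[(d,dy,np.round((proj("top",p+[0,dy,h]-d*z)-[310,150])*4.5)) for d in(.045,.06,.075) for dy in (0,-.035)])
# knuckle blobs in side: zoomed5.4 rows
T=lambda u:(u-[290,80])*5.4
for h in(.14,.2,.25): print(h,[np.round(T(proj("side",p+[0,dy,h]-s*.06*z))) for s in(1,-1) for dy in(0,-.035)])
E
```

```text
0.14 [(0.045, 0, array([273., 392.])), (0.045, -0.035, array([347., 391.])), (0.06, 0, array([270., 424.])), (0.06, -0.035, array([344., 423.])), (0.075, 0, array([267., 456.])), (0.075, -0.035, array([342., 455.]))]
0.17 [(0.045, 0, array([284., 392.])), (0.045, -0.035, array([362., 391.])), (0.06, 0, array([281., 425.])), (0.06, -0.035, array([359., 425.])), (0.075, 0, array([278., 459.])), (0.075, -0.035, array([356., 458.]))]
0.2 [(0.045, 0, array([296., 392.])), (0.045, -0.035, array([377., 392.])), (0.06, 0, array([293., 427.])), (0.06, -0.035, array([374., 427.])), (0.075, 0, array([290., 462.])), (0.075, -0.035, array([371., 462.]))]
0.23 [(0.045, 0, array([310., 393.])), (0.045, -0.035, array([394., 392.])), (0.06, 0, array([306., 429.])), (0.06, -0.035, array([391., 429.])), (0.075, 0, array([303., 466.])), (0.075, -0.035, array([388., 465.]))]
0.26 [(0.045, 0, array([324., 393.])), (0.045, -0.035, array([413., 393.])), (0.06, 0, array([321., 431.])), (0.06, -0.035, array([409., 431.])), (0.075, 0, array([318., 470.])), (0.075, -0.035, array([406., 469.]))]
0.14 [array([442., 433.]), array([451., 392.]), array([133., 399.]), array([151., 361.])]
0.2 [array([447., 282.]), array([455., 244.]), array([127., 252.]), array([145., 217.])]
0.25 [array([451., 147.]), array([459., 113.]), array([121., 121.]), array([140.,  89.])]
```

The fingertips look about 28 mm higher in the picture than the TCP reading says they should. I'll narrow the fingers to 70 mm, still clear of the 64 mm tabs, to see how they swing.

>>> apply_moves([
  [70, 0, 0, 0, 0],
  [70, 0, 0, 0, 0],
  [70, 0, 0, 0, 0],
])

```text
t: 3.05
tcp_pos: [0.5089, -0.1825, 0.1319]
tool_rot: [0.471, -0.527, 0.528, -0.471]
force: [0.3, -0.6, 0.8]
finger_gap: 0.819
```

```bash
python3 - <<'E'
from h import *
rel([.5085,-.182,.128],-6.5)
im=manip.snapshot("side")[...,::-1];cv2.imwrite("pics/side3.png",im)
cv2.imwrite("pics/s3zz.png",cv2.resize(im[80:190,290:400],None,fx=5.4,fy=5.4,interpolation=cv2.INTER_LANCZOS4))
E
```

```text
tcp [ 0.5089 -0.1825  0.1319] F [ 0.3 -0.6  0.8] gap 0.819 t 3.05 q [-0.55  0.51  1.71 -0.    0.92 -0.44]
toolx [-0.112 -0.994  0.   ] y [ 0.001 -0.    -1.   ] z [ 0.994 -0.112  0.001] yawz -6.46
shift units [-0.016  0.131 -0.014]
twist units 0.004430931957332973
```

View pics/s3zz.png

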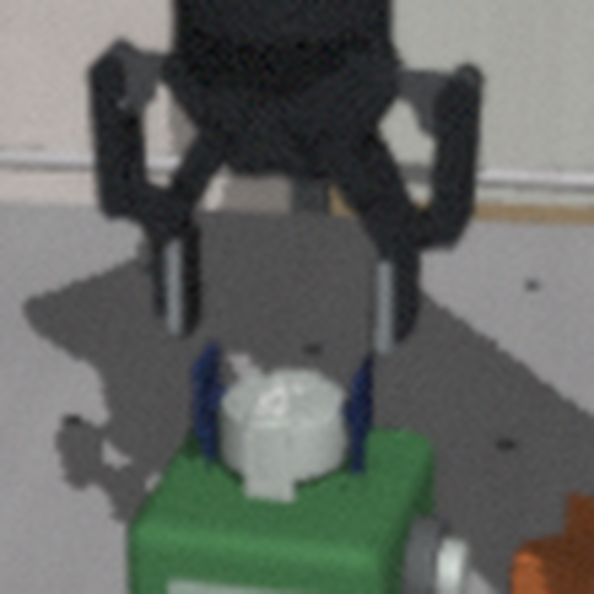

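```bash
python3 - <<'E'
from h import *
print(proj("side",[0,0,0]),proj("side",[0,.1,0]),proj("top",[0,0,0]))
print([proj("side",[.09*np.cos(a),.09*np.sin(a),0]).round() for a in np.radians([0,45,90,135])])
im=cv2.imread("pics/side2.png");cv2.imwrite("pics/s2.png",im[0:400,240:640])
E
```

```text
[630.76629755 298.92653407] [657.44660738 346.83736371] [289.13144658 435.71615197]
[array([572., 293.]), array([602., 323.]), array([654., 342.]), array([693., 333.])]
```

View pics/s2.png

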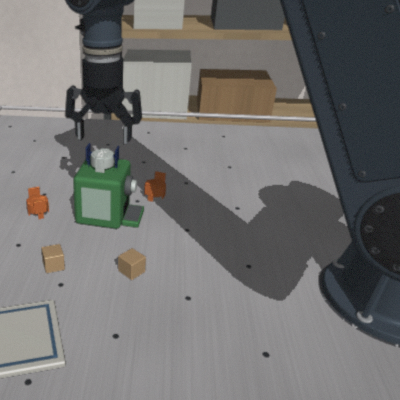

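View pics/top2.png

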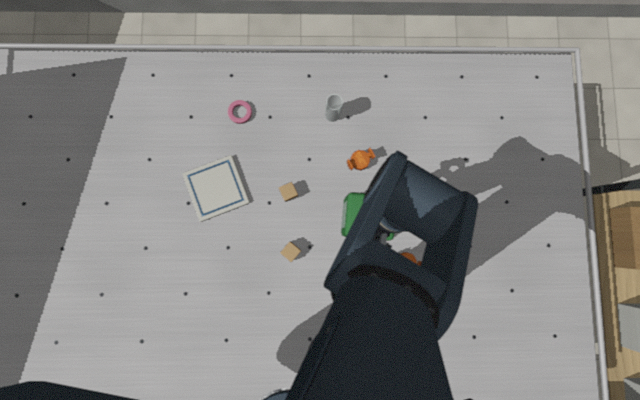

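```bash
python3 - <<'E'
from h import *
for h in(.3,.35,.4):
  print(h,[((proj("top",[.508,-.183+dy,h])-[310,150])*4.5).round() for dy in(0,-.035)],[proj("side",[.508,-.183+dy,h]).round() for dy in(0,-.035)])
im=cv2.imread("pics/top2.png")[205:265,365:425]
im=cv2.convertScaleAbs(im,alpha=1.8,beta=10)
cv2.imwrite("pics/top2zz.png",cv2.resize(im,None,fx=10,fy=10,interpolation=cv2.INTER_CUBIC))
E
```

```text
0.3 [array([357., 273.]), array([450., 272.])] [array([342.,  79.]), array([345.,  73.])]
0.35 [array([389., 263.]), array([491., 262.])] [array([342.,  51.]), array([345.,  46.])]
0.4 [array([428., 251.]), array([539., 250.])] [array([342.,  21.]), array([345.,  18.])]
```

View pics/top2zz.png

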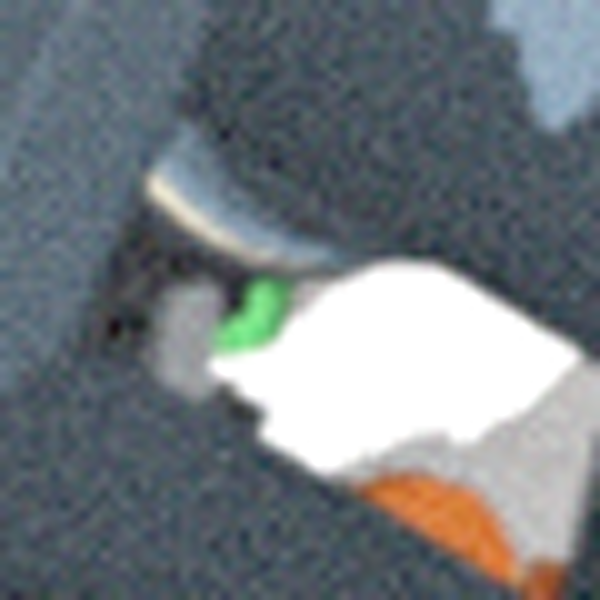

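The wrist ring in the top view puts the gripper axis at the right x and y. The fingers therefore really are about 28 mm higher than the reading suggests. I'll step down carefully and judge by sight.

>>> apply_moves([
  [80, 0, 0, 0, 0],
  [80, 0, 0.2, 0, 0],
  [80, 0, 0.4, 0, 0],
  [80, 0, 0.4, 0, 0],
])

```text
t: 3.6
tcp_pos: [0.5081, -0.1821, 0.1187]
tool_rot: [-0.471, 0.528, -0.527, 0.471]
force: [-0.2, 0.1, 0.6]
finger_gap: 0.937
```

```bash
cat >> h.py <<'E'
def pic(tag,r=(80,190,290,400),f=5.4):
    im=manip.snapshot("side")[...,::-1];cv2.imwrite(f"pics/side{tag}.png",im)
    cv2.imwrite(f"pics/s{tag}zz.png",cv2.resize(im[r[0]:r[1],r[2]:r[3]],None,fx=f,fy=f,interpolation=cv2.INTER_LANCZOS4))
E
python3 -c "
from h import *
rel([.5085,-.182,.128],-6.5);pic(4)"
```

```text
tcp [ 0.5081 -0.1821  0.1187] F [-0.2  0.1  0.6] gap 0.937 t 3.6 q [-0.55  0.53  1.72  0.    0.89 -0.44]
toolx [-0.113 -0.994 -0.001] y [-0.002  0.001 -1.   ] z [ 0.994 -0.113 -0.002] yawz -6.46
shift units [-0.006 -0.311  0.013]
twist units 0.003519892879083386
```

View pics/s4zz.png

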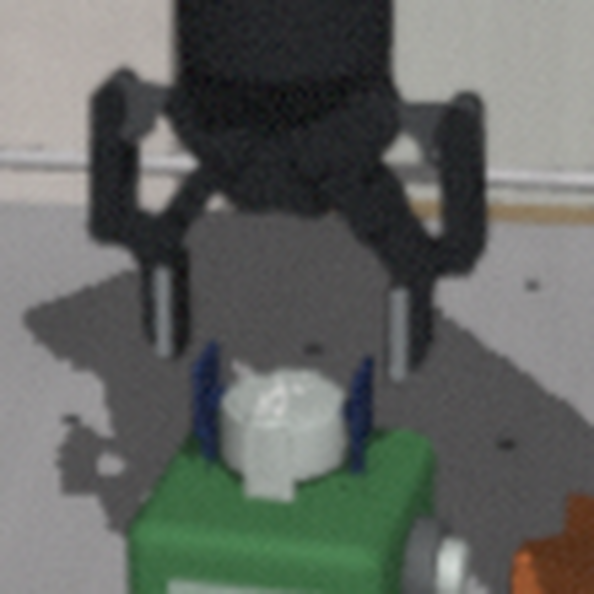

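The fingertips now measure about 0.16 m up, against a TCP reading of 0.119 m. The reading runs about 30 mm low, so I'll servo visually and watch the force.

>>> apply_moves([
  [80, 0, 0.15, 0, 0],
  [80, 0, 0.33, 0, 0],
  [80, 0, 0.33, 0, 0],
])

```text
t: 4.03
tcp_pos: [0.5082, -0.1822, 0.1091]
tool_rot: [-0.471, 0.528, -0.527, 0.471]
force: [-0.3, -0.1, -0.4]
finger_gap: 0.937
```

```bash
python3 -c "
from h import *
rel([.5085,-.182,.128],-6.5);pic(5)"
```

```text
tcp [ 0.5082 -0.1822  0.1091] F [-0.3 -0.1 -0.4] gap 0.937 t 4.025 q [-0.55  0.54  1.73  0.    0.87 -0.44]
toolx [-0.113 -0.994 -0.001] y [-0.001  0.001 -1.   ] z [ 0.994 -0.113 -0.001] yawz -6.47
shift units [-0.009 -0.631  0.007]
twist units 0.003470325799550267
```

View pics/s5zz.png

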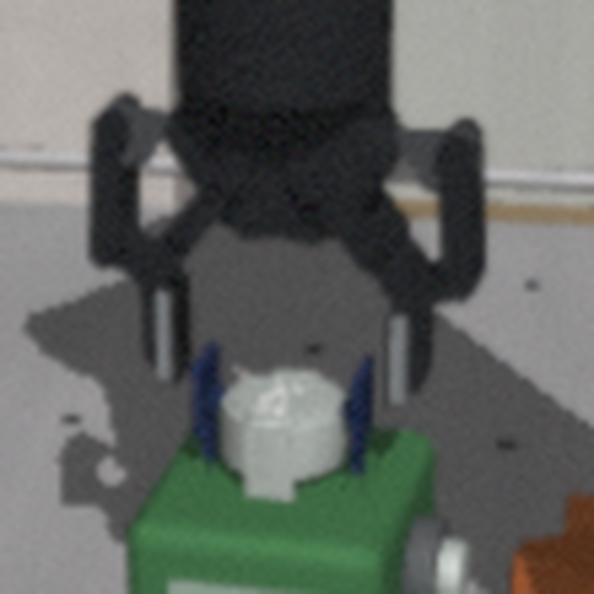

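>>> apply_moves([
  [80, 0, 0.13, 0, 0],
  [80, 0, 0.27, 0, 0],
  [80, 0, 0.27, 0, 0],
])

```text
t: 4.45
tcp_pos: [0.5083, -0.1823, 0.1011]
tool_rot: [-0.471, 0.528, -0.527, 0.471]
force: [-0.0, 0.0, -0.3]
finger_gap: 0.933
```

```bash
python3 -c "
from h import *
rel([.5085,-.182,.128],-6.5);pic(6)"
```

```text
tcp [ 0.5083 -0.1823  0.1011] F [-0.   0.  -0.3] gap 0.933 t 4.45 q [-0.55  0.55  1.74  0.    0.85 -0.44]
toolx [-0.113 -0.994 -0.   ] y [-0.001  0.001 -1.   ] z [ 0.994 -0.113 -0.001] yawz -6.47
shift units [-0.011 -0.898  0.004]
twist units 0.0031855762074400216
```

View pics/s6zz.png

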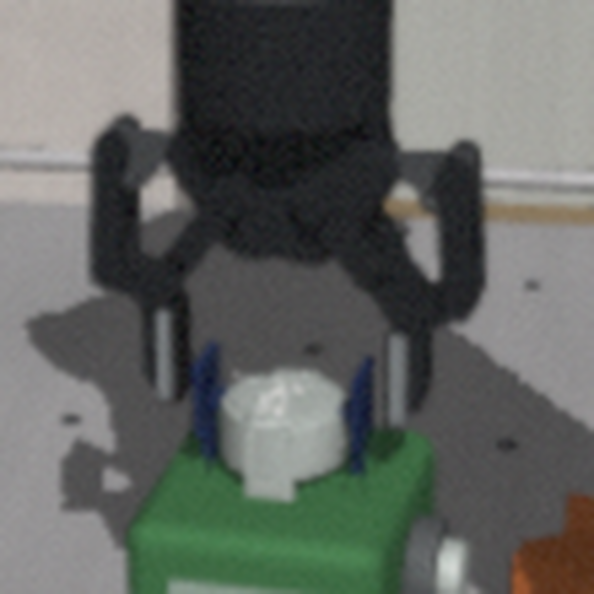

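>>> apply_moves([
  [80, 0, 0.1, 0, 0],
  [80, 0, 0.2, 0, 0],
  [80, 0, 0.2, 0, 0],
  [66, 0, 0.2, 0, 0],
  [66, 0, 0.2, 0, 0],
  [66, 0, 0.2, 0, 0],
])

```text
t: 5.25
tcp_pos: [0.5087, -0.1825, 0.0956]
tool_rot: [0.471, -0.527, 0.527, -0.471]
force: [-0.4, 0.4, 0.0]
finger_gap: 0.775
```

```bash
python3 -c "
from h import *
rel([.5085,-.182,.128],-6.5);pic(7)"
```

```text
tcp [ 0.5087 -0.1825  0.0956] F [-0.4  0.4  0. ] gap 0.775 t 5.25 q [-0.55  0.56  1.74  0.    0.84 -0.44]
toolx [-0.113 -0.994  0.   ] y [ 0. -0. -1.] z [ 0.994 -0.113  0.   ] yawz -6.46
shift units [-0.016 -1.081 -0.009]
twist units 0.003864818127186709
```

View pics/s7zz.png

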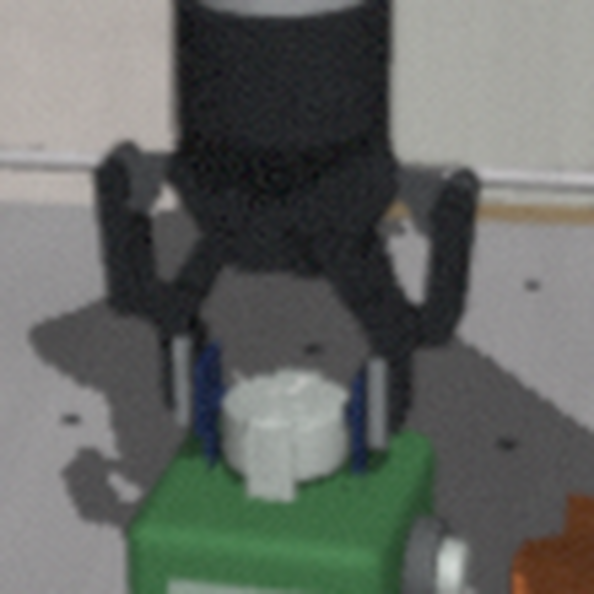

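The pads now straddle the tabs evenly: pad edges at columns 190 and 370, tab faces at 196 and 366. The tips are near tab mid-height. I'll go 3 mm lower and pinch.

>>> apply_moves([
  [66, 0, 0.1, 0, 0],
  [46, 0, 0.1, 0, 0],
  [46, 0, 0.1, 0, 0],
  [46, 0, 0.1, 0, 0],
  [46, 0, 0.1, 0, 0],
  [46, 0, 0.1, 0, 0],
], squeeze=30)

```text
t: 6.05
tcp_pos: [0.5093, -0.1827, 0.0936]
tool_rot: [0.471, -0.527, 0.528, -0.471]
force: [-0.0, 1.2, 6.8]
finger_gap: 0.546
```

```bash
python3 -c "
from h import *
rel([.5085,-.182,.128],-6.5);pic(8)"
```

```text
tcp [ 0.5093 -0.1827  0.0936] F [-0.   1.2  6.8] gap 0.546 t 6.05 q [-0.55  0.57  1.74  0.    0.83 -0.44]
toolx [-0.113 -0.994  0.001] y [ 0.002 -0.001 -1.   ] z [ 0.994 -0.113  0.002] yawz -6.47
shift units [-0.021 -1.148 -0.028]
twist units 0.0033287990640900487
```

View pics/s8zz.png

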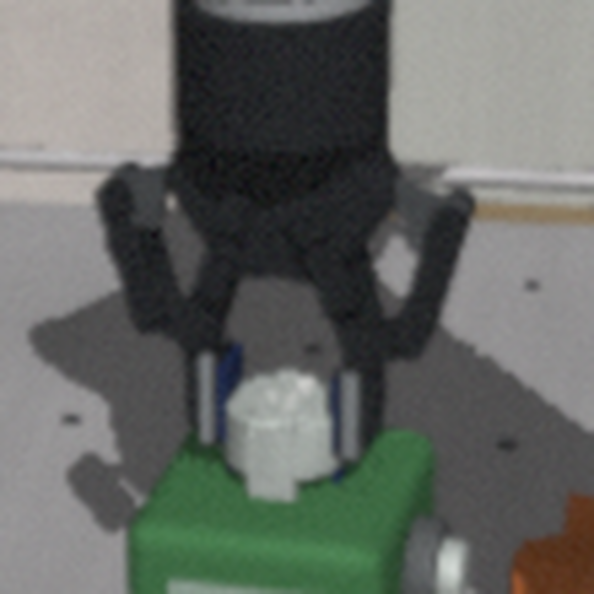

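The tabs are pinched at 46.6 mm with the pads firmly on them. I'll turn anticlockwise, which is negative twist, starting with part of the angle.

>>> apply_moves([
  [40, 0, 0, 0, 0],
  [40, 0, 0, 0, -0.4],
  [40, 0, 0, 0, -1],
  [40, 0, 0, 0, -1.6],
  [40, 0, 0, 0, -2.2],
  [40, 0, 0, 0, -2.5],
  [40, 0, 0, 0, -2.5],
])

```text
t: 6.98
tcp_pos: [0.5094, -0.183, 0.0937]
tool_rot: [-0.574, 0.412, -0.414, 0.574]
force: [-0.9, 0.1, 8.2]
finger_gap: 0.543
```

```bash
python3 -c "
from h import *
rel([.5085,-.182,.128],-6.5);print(manip.sense()['ft_torque']);pic(9)"
```

```text
tcp [ 0.5094 -0.183   0.0937] F [-0.9  0.1  8.2] gap 0.543 t 6.975 q [-0.55  0.57  1.74 -0.    0.83 -0.88]
toolx [ 0.318 -0.948  0.002] y [ 0.002 -0.001 -1.   ] z [0.948 0.318 0.001] yawz 18.56
shift units [-0.039 -1.144 -0.016]
twist units 2.505784795399323
[0.07043617 0.09745093 0.04241358]
```

View pics/s9zz.png

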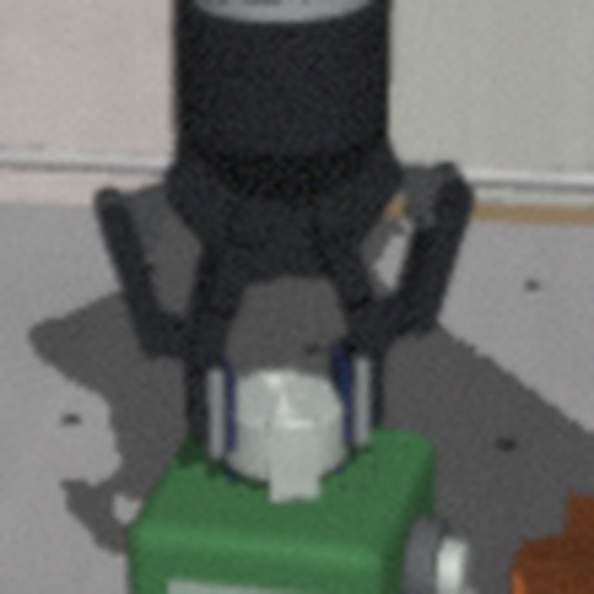

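The cap is turning: its front rib moved from column 272 to 295, and the forces are low. I'll continue to about 62°.

>>> apply_moves([
  [40, 0, 0, 0, -0.6],
  [40, 0, 0, 0, -1.2],
  [40, 0, 0, 0, -1.8],
  [40, 0, 0, 0, -2.4],
  [40, 0, 0, 0, -3],
  [40, 0, 0, 0, -3.5],
  [40, 0, 0, 0, -3.8],
  [40, 0, 0, 0, -3.8],
  [40, 0, 0, 0, -3.8],
])

```text
t: 8.15
tcp_pos: [0.5082, -0.184, 0.0938]
tool_rot: [0.679, -0.203, 0.203, -0.676]
force: [-4.1, -2.4, 8.4]
finger_gap: 0.544
```

```bash
python3 -c "
from h import *
rel([.5085,-.182,.128],-6.5);print(manip.sense()['ft_torque']);pic(10)"
```

```text
tcp [ 0.5082 -0.184   0.0938] F [-4.1 -2.4  8.4] gap 0.544 t 8.15 q [-0.55  0.57  1.74 -0.    0.83 -1.54]
toolx [ 0.836 -0.549  0.001] y [-0.001 -0.003 -1.   ] z [ 0.549  0.836 -0.003] yawz 56.68
shift units [-0.028 -1.142  0.059]
twist units 6.317539988134843
[-0.53497263  0.65117393  0.27707265]
```

View pics/s10zz.png

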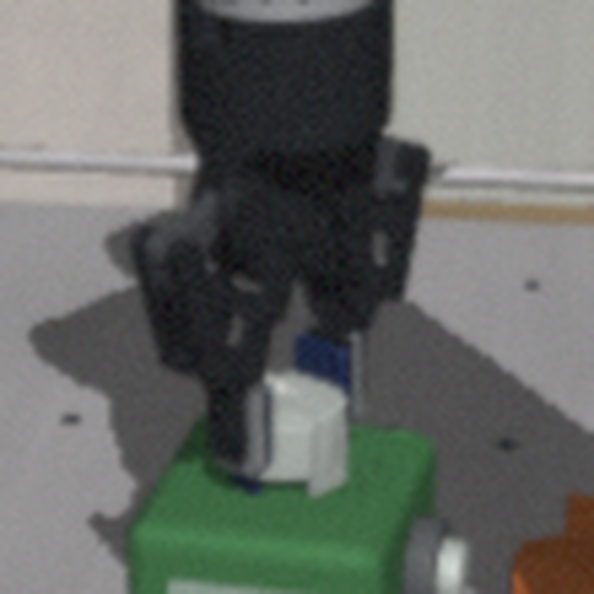

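The cap has turned with the gripper and its rib is now at column 330. I'll lift straight up.

>>> apply_moves([
  [40, 0, -0.1, 0, 0],
  [40, 0, -0.3, 0, 0],
  [40, 0, -0.7, 0, 0],
  [40, 0, -1.2, 0, 0],
  [40, 0, -1.7, 0, 0],
  [40, 0, -2.1, 0, 0],
  [40, 0, -2.3, 0, 0],
  [40, 0, -2.3, 0, 0],
], squeeze=35)

```text
t: 9.2
tcp_pos: [0.5089, -0.1825, 0.1622]
tool_rot: [0.677, -0.203, 0.204, -0.677]
force: [0.9, 0.7, -1.1]
finger_gap: 0.533
```

```bash
python3 -c "
from h import *
rel([.5857,.1803,.165]);print(manip.sense()['ft_torque']);pic(11,(50,190,280,420),4.2)"
```

```text
tcp [ 0.5089 -0.1825  0.1622] F [ 0.9  0.7 -1.1] gap 0.533 t 9.2 q [-0.55  0.46  1.68  0.    0.99 -1.54]
toolx [ 0.834 -0.551  0.001] y [ 0.001 -0.001 -1.   ] z [0.551 0.834 0.   ] yawz 56.54
shift units [-4.53  -0.098 11.501]
[-0.00580278 -0.02555425  0.03724632]
```

View pics/s11zz.png

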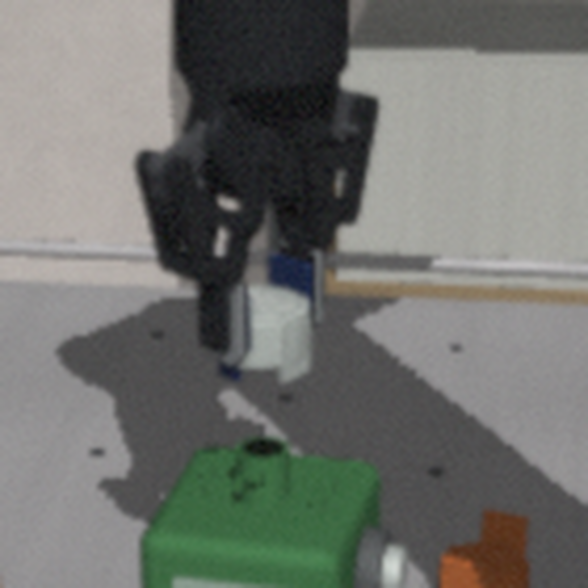

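The cap came off cleanly and hangs upright, with the neck clear. I'll move over to the tile.

>>> apply_moves([
  [40, -0.2, 0, 0.5, 0],
  [40, -0.7, 0, 1.8, 0],
  [40, -1.3, 0, 3.3, 0],
  [40, -1.9, 0, 4.8, 0],
  [40, -2.5, 0, 6.3, 0],
  [40, -3.1, 0, 7.8, 0],
  [40, -3.6, 0, 9.2, 0],
  [40, -4.1, 0, 10.4, 0],
  [40, -4.4, 0, 11.2, 0],
  [40, -4.53, 0, 11.5, 0],
  [40, -4.53, 0, 11.5, 0],
])

```text
t: 10.62
tcp_pos: [0.5848, 0.1808, 0.161]
tool_rot: [0.678, -0.204, 0.203, -0.677]
force: [0.8, -1.0, -1.2]
finger_gap: 0.538
```

```bash
python3 -c "
from h import *
rel([.5857,.1803,-.0085])
im=manip.snapshot('side')[...,::-1];cv2.imwrite('pics/side12.png',im)
print(proj('side',[.5857,.1803,.147+.0684]),proj('side',[.5857,.1803,.012]))
im=manip.snapshot('top')[...,::-1];cv2.imwrite('pics/top12.png',im)"
```

```text
tcp [0.5848 0.1808 0.161 ] F [ 0.8 -1.  -1.2] gap 0.538 t 10.625 q [ 0.12  0.55  1.5  -0.    1.09 -0.87]
toolx [ 0.835 -0.55  -0.001] y [-0.001 -0.    -1.   ] z [ 0.55   0.835 -0.001] yawz 56.61
shift units [0.04  5.649 0.008]
[240.35484026 224.05835508] [257.00662182 334.62456856]
```

View pics/side12.png

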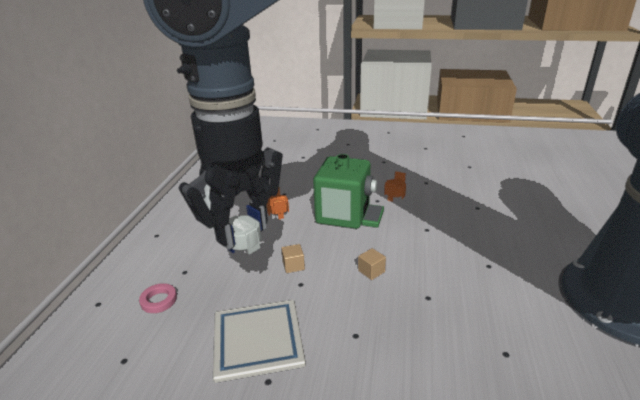

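View pics/top12.png

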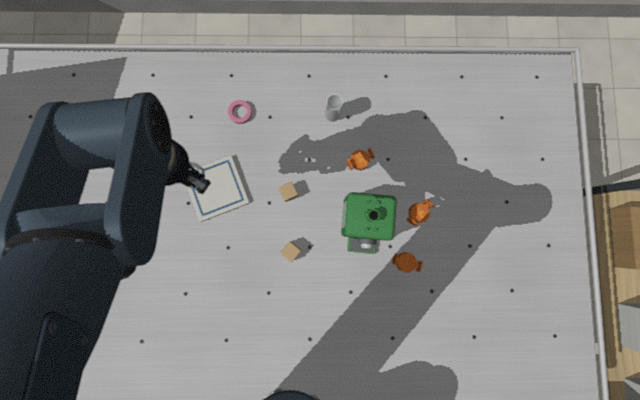

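The side view shows the cap upright at about (245,233), against a predicted (240,224) for cap_mid; the white body's centre sits about 15 mm lower than cap_mid. I'll descend most of the way and check.

>>> apply_moves([
  [40, 0, 0.5, 0, 0],
  [40, 0, 1.4, 0, 0],
  [40, 0, 2.4, 0, 0],
  [40, 0, 3.4, 0, 0],
  [40, 0, 4.2, 0, 0],
  [40, 0, 4.7, 0, 0],
  [40, 0, 4.8, 0, 0],
  [40, 0, 4.8, 0, 0],
])

```text
t: 11.72
tcp_pos: [0.5859, 0.1801, 0.0178]
tool_rot: [-0.677, 0.203, -0.204, 0.677]
force: [0.3, 0.4, -0.9]
finger_gap: 0.534
```

```bash
python3 -c "
from h import *
rel([.5857,.1803,-.0095])
pic(13,(220,390,180,340),3.5)
T=lambda p:((proj('side',p)-[180,220])*3.5).round()
z=manip.sense()['tcp_pos'][2]
for h in(.0532,.038,.0222):print(T([.5857,.1803,z+h]))"
```

```text
tcp [0.5859 0.1801 0.0178] F [ 0.3  0.4 -0.9] gap 0.534 t 11.725 q [ 0.12  0.75  1.59 -0.    0.79 -0.87]
toolx [ 0.834 -0.552  0.001] y [ 0.001  0.    -1.   ] z [0.552 0.834 0.   ] yawz 56.51
shift units [-0.011  0.911  0.001]
[254. 301.]
[258. 327.]
[262. 354.]
```

View pics/s13zz.png

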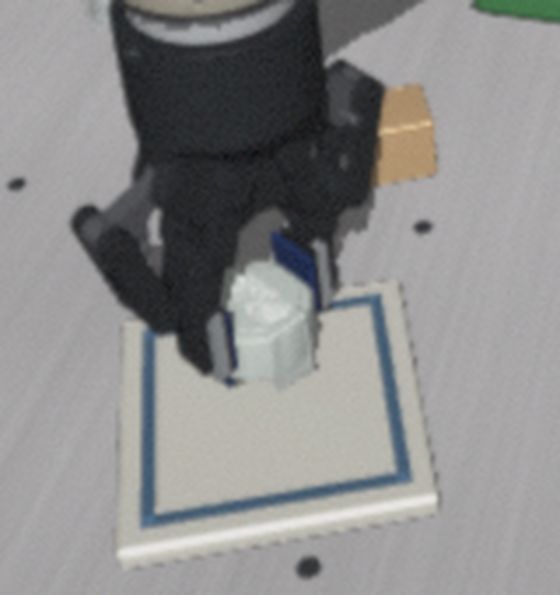

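The cap is upright above the tile, within a few mm of the prediction. I'll lower it slowly to contact.

>>> apply_moves([
  [40, 0, 0.25, 0, 0],
  [40, 0, 0.5, 0, 0],
  [40, 0, 0.7, 0, 0],
  [40, 0, 0.78, 0, 0],
  [40, 0, 0.84, 0, 0],
  [40, 0, 0.84, 0, 0],
  [40, 0, 0.84, 0, 0],
])

```text
t: 12.65
tcp_pos: [0.5856, 0.1803, -0.0075]
tool_rot: [-0.677, 0.203, -0.204, 0.677]
force: [-0.5, 0.4, -0.4]
finger_gap: 0.537
```

```bash
python3 -c "
from h import *
rel([.5857,.1803,-.0095])
pic(14,(220,390,180,340),3.5)"
```

```text
tcp [ 0.5856  0.1803 -0.0075] F [-0.5  0.4 -0.4] gap 0.537 t 12.65 q [ 0.12  0.79  1.6   0.    0.75 -0.87]
toolx [ 0.834 -0.551  0.   ] y [ 0.  0. -1.] z [0.551 0.834 0.   ] yawz 56.54
shift units [0.002 0.066 0.001]
```

View pics/s14zz.png

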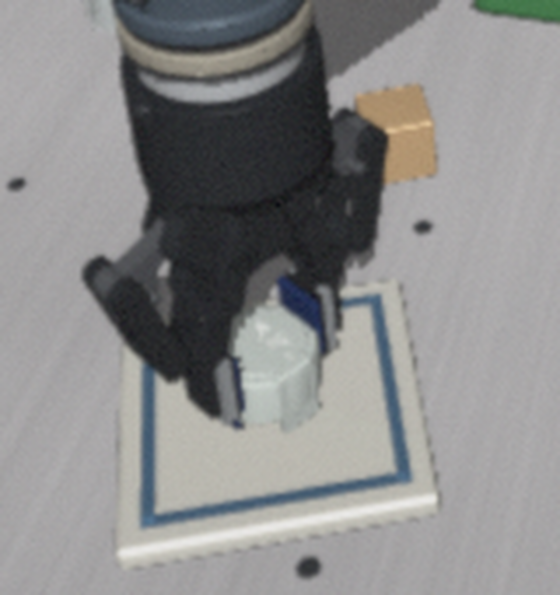

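>>> apply_moves([
  [40, 0, 0.04, 0, 0],
  [40, 0, 0.08, 0, 0],
  [40, 0, 0.08, 0, 0],
])

```text
t: 13.08
tcp_pos: [0.5856, 0.1803, -0.0099]
tool_rot: [-0.677, 0.204, -0.204, 0.677]
force: [-0.8, 0.6, 0.5]
finger_gap: 0.532
```

>>> apply_moves([
  [40, 0, 0.03, 0, 0],
  [40, 0, 0.05, 0, 0],
  [40, 0, 0.05, 0, 0],
])

```text
t: 13.45
tcp_pos: [0.5856, 0.1803, -0.0101]
tool_rot: [-0.677, 0.203, -0.204, 0.677]
force: [-2.2, -0.2, 9.5]
finger_gap: 0.534
```

Contact at TCP z of -0.010, as predicted, with a 9.5 N reaction. I'll release.

>>> apply_moves([
  [50, 0, -0.03, 0, 0],
  [58, 0, -0.03, 0, 0],
  [66, 0, -0.03, 0, 0],
  [76, 0, -0.03, 0, 0],
  [85, 0, -0.03, 0, 0],
  [85, 0, -0.03, 0, 0],
  [85, 0, -0.03, 0, 0],
])

```text
t: 14.32
tcp_pos: [0.5855, 0.1803, -0.0107]
tool_rot: [-0.677, 0.204, -0.204, 0.677]
force: [0.3, -0.3, 0.3]
finger_gap: 0.999
```

```bash
python3 -c "
from h import *
rel([.5857,.1803,-.0095])
pic(15,(220,390,180,340),3.5)"
```

```text
tcp [ 0.5855  0.1803 -0.0107] F [ 0.3 -0.3  0.3] gap 0.999 t 14.325 q [ 0.12  0.8   1.6   0.    0.74 -0.87]
toolx [ 0.834 -0.551  0.   ] y [ 0.  0. -1.] z [0.551 0.834 0.   ] yawz 56.54
shift units [ 0.004 -0.039  0.003]
```

View pics/s15zz.png

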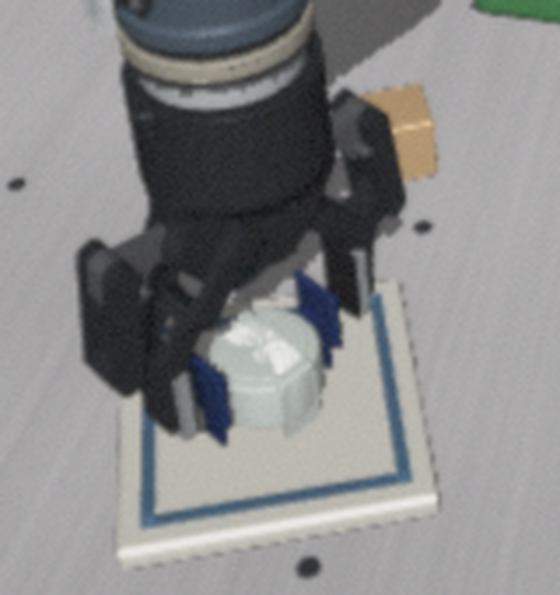

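The tabs have sprung out, the cap stands upright, and the fingers are clear of it. I'll rise straight up, then move aside for a last look.

>>> apply_moves([
  [85, 0, -0.4, 0, 0],
  [85, 0, -1.2, 0, 0],
  [85, 0, -2.4, 0, 0],
  [85, 0, -3.8, 0, 0],
  [85, 0, -5, 0, 0],
  [85, -0.6, -6, -1.2, 0],
  [85, -1.2, -6, -2.4, 0],
  [85, -1.8, -6, -3.6, 0],
  [85, -2, -6, -5, 0],
  [85, -2, -6, -6, 0],
  [85, -2, -6, -6, 0],
  [85, -2, -6, -6, 0],
])

```text
t: 15.88
tcp_pos: [0.4373, 0.0634, 0.17]
tool_rot: [-0.677, 0.203, -0.205, 0.677]
force: [0.2, 0.7, -0.4]
finger_gap: 0.993
```

```bash
python3 -c "
from h import *
rel([.5857,.1803,-.0095])
pic(16,(220,390,180,340),3.5)
im=manip.snapshot('top')[...,::-1];cv2.imwrite('pics/top16.png',im)
cv2.imwrite('pics/t16zz.png',cv2.resize(im[145:230,170:260],None,fx=6,fy=6,interpolation=cv2.INTER_CUBIC))
"
```

```text
tcp [0.4373 0.0634 0.17  ] F [ 0.2  0.7 -0.4] gap 0.993 t 15.875 q [-0.11  0.33  1.91  0.    0.9  -1.1 ]
toolx [ 0.834 -0.552  0.002] y [ 0.002  0.    -1.   ] z [0.552 0.834 0.001] yawz 56.51
shift units [1.963 5.996 5.97 ]
```

View pics/s16zz.png

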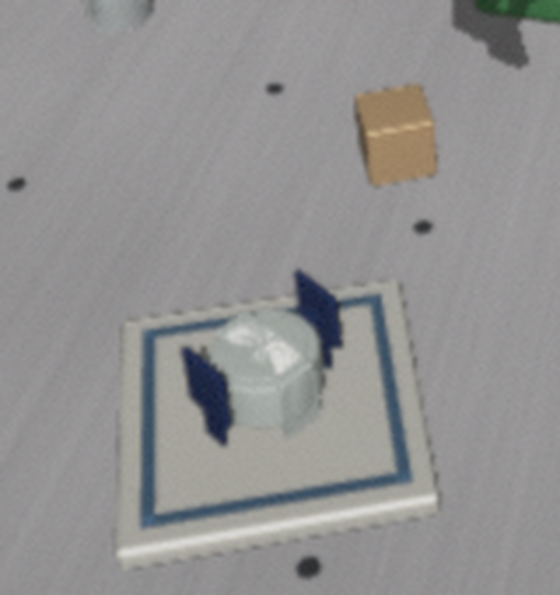

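View pics/t16zz.png

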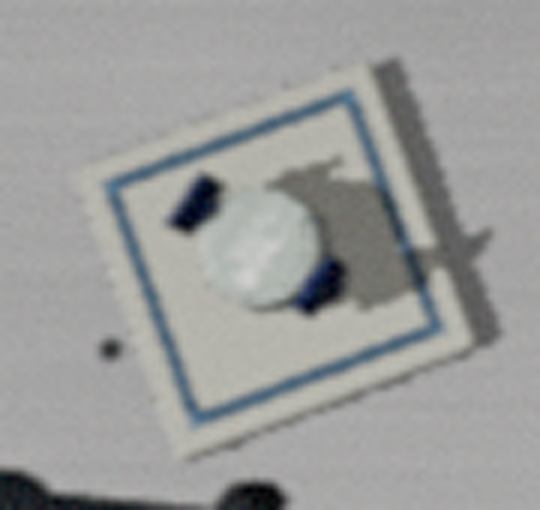

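The cap stands upright with its tabs out. In the top view its centre is at about (213,186), against the tile centre at (216,188), so roughly 8 mm off. I'll hand in.

```bash
python3 -c "
from h import *
print(onz('top',(213.3,185.8),.045)); s=manip.sense();print(abs(s['qd']).max(),s['t']);manip.sign_off()"
```

```text
[0.58582022 0.17812106 0.045     ]
0.004784229339884628 15.975
the job is handed in; nothing more can be done
```

I opened the dispenser and set the cap upright on the tile, then handed the job in at about 16 s of the 38 s allowed. No verdict is reported.

- **Pinch and turn:** I closed the gripper on both tabs (the opening read 46.6 mm) and turned the cap about 63° anticlockwise while it was still down on its neck. The tab travel itself was not measured; it follows from the opening.
- **Lift and placing:** I lifted the cap straight off, carried it to the tile and lowered it until it touched, at 9.5 N. Then I opened the gripper and moved clear.
- **Last checks:** The pictures show the cap upright with both tabs sprung out. Its axis is about 2 mm from the tile centre (0.5858, 0.1781 against 0.5857, 0.1803), and nothing looks disturbed. The robot was clear of everything and still.
- **One disagreement:** In the pictures the fingertips stood about 30 mm higher than the reported TCP implied. I set the grasp height from the images instead. By the reported TCP, the grasp point was about 34 mm from cap_mid at set-down, against the 45 mm limit. I could not tell which of the two was wrong. The cap touched the tile at the reading I had predicted from the grasp.

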